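# Refit the bedside radio's knob and hold it pressed for pairing

## Robot

A 7-joint arm with a two-finger parallel gripper is mounted at the origin on the work surface. World frame = base frame: x ahead of the robot, y to its left, z up, the work surface at z = 0. Lengths are in m, angles in rad, forces in N, time in s.
With the tool pointing down it reaches from about 0.4 to 0.925 m from the base axis. Payload 5.6 kg.
Tool frame: the origin (TCP) lies where the fingers leave the gripper's body, on its centre line; the fingertips stand 73 mm ahead of it and the grasp point (between the pads) lies 54 mm ahead of it; z points along the fingers, y is the line along which they close (so a half turn about z gives the same grasp; the last joint's range is limited). The gripper opens to 85 mm and grips with 20 to 120 N. Pads are 22 mm wide; open, the fingers measure 114 mm over their backs; the gripper's body (76 mm by 85 mm) begins 54 mm behind the grasp point. The pads swing forward as they close: fully open they stand 13 mm farther back than shut.
Start: joints at [-1.241, 0.468, -0.012, 1.603, 0.006, 1.071, -0.056], TCP at [0.237, 0.605, 0.304] pointing down, gripper open.
Joint ranges: [-2.53, 2.53], [-0.31, 2.02], [-1.57, 1.55], [0.28, 2.44], [-1.29, 4.43], [0.15, 1.84], [-2.92, 2.92]. Speed limits (rad/s): [2.57, 2.57, 3.14, 3.14, 3.14, 3.14, 3.14].

## Interface

Orientations are given as a rotation vector (axis times angle).
In Python, from workcell import get_state, snapshot, close_job gives the robot as it stands.
- The arm moves only by the tool arm_command, never from a script. Its argument "commands" is a list that holds one entry, the list of rows, each a list of 7 numbers: the shift along the tool's x, y, z in cm, then the turn, a rotation vector about the tool's x, y, z in degrees, then the closure, from -1 (fully open) to 1 (shut). In form: [[[dx, dy, dz, ax, ay, az, jaw], ...]]. A call has 1 to 10 rows; each row is the pose to reach, as a shift and turn from the pose commanded when the call began, along the tool's axes at that moment; what a row does not reach only later rows make up. A row lasts 1/8 s, in which the tool goes at most 62.5 mm and 10.7 degrees, less where a joint would pass 70% of its speed; a pose out of reach is approached as far as the arm can. A call with a gripper value outside its range is refused whole. The fingers move at their own pace and stop on an object; the grip force is fixed at half the most. Time passes only in rows, so rows that repeat a pose let the fingers close. It gives the time, the measured TCP pose, the force, the opening and the grip force at its end, in the units of the state.
- get_state(): the state, without advancing time (a new reading comes with each control period).
- snapshot(name): name is "scene" or "top" or "wrist"; returns a dict with "img" (400x640x3 uint8, red, green, blue), "K" (3x3 intrinsics, pixels), "origin" and "orientation" of the camera in the world. Camera axes: x right, y up, looking along -z (the intrinsics and any distortion apply to the point x, -y, -z); pixel columns grow to the right and rows downward; lengths in m; the calibration is good to about 2 mm. A picture is of the moment at which its call begins. There is no depth.
- close_job(): hands the job in; it is judged then, once.
The state is a dict: "time": time; "qpos": joint angles; "dq": joint speeds; "effort": joint torques, N m; "position": TCP position; "eef_rot": TCP orientation; "force": force on the tool from outside, world axes, zero at the start; "ft_torque": the same for the moment, N m; "grip_width": finger opening in m; "finger_force": force on a finger pad.
Only numpy, scipy, OpenCV 4.12 (cv2) and the standard library are available. Lean on these libraries where they do the work, as an engineer would, in place of code of your own. Each camera call takes 0.05 s, during which the arm holds its last target. There are 200 camera calls.

## Task

The black knob of the bedside radio is parked in the spring clip on the clear organiser: pull it straight up out of the clip, turn it to match the flat of the radio's D-shaped shaft, push it fully onto the shaft, then press it all the way down to put the radio into pairing with the hearing aids. Finish while still holding the knob with the gripper and keeping it pressed down; do not let go. Leave the hearing-aid case, the dish and the mirror where they are.

Things in the scene. Friction and masses are not known exactly. Their poses are not given: they have to be found in the camera images.
- knob: Loose black knob, 45 g, upright in the clip at the start. Origin: centre of its underside; z up; x: along the orange pointer line on its top, which is where its socket's flat lies. Round skirt 40 mm across, z 0 to 6 mm; above it a bar grip 30 mm long (x), 22 mm thick (y), z 6 to 34 mm, to be gripped across its thickness. It is turned up to 20 degrees from the organiser.
- knob_socket (a point): Closed upper end of the knob's socket, on its axis, 14 mm above the underside, where the socket opens; axes as the knob's. The socket is 13.6 mm wide along y, reaches 6.7 mm from the axis towards -x, and has its flat wall 3.7 mm from the axis towards +x.
- clip (a point): Seat of the knob on the rail's top, 68 mm above the nightstand; x across the rail. A round pin, 6 mm thick, 9 mm high, stands in the knob's socket. Two sprung steel leaves (8 mm wide, 2.5 mm thick), hinged 40 mm out at +x and -x, reach 1.5 mm over the skirt's rim. A straight upward pull of about 4 to 9 N swings them up; they let go after about 8 mm of lift.
- organiser: Clear acrylic organiser, fixed, 110 mm (x) by 150 mm (y) by 60 mm high, battery blisters inside. Along its top runs an aluminium rail 24 mm wide and 8 mm high with the clip in the middle. Origin: centre of its underside.
- radio: White bedside radio, fixed, 130 mm (x) by 170 mm (y) by 69 mm high. In the middle of its top is a flat black dial ring 56 mm in diameter (top at 74 mm) with an orange mark; the shaft stands up in its middle. Origin: centre of its underside.
- shaft_tip (a point): Top centre of the radio's upright steel D-shaft, 96 mm above the nightstand at rest, 22 mm above the dial ring. 12 mm thick; its flat, 3 mm from the axis, faces +x of this point, as does the orange mark on the dial ring; the top 2.5 mm taper by 1.8 mm. Fitted fully, the socket's end rests here, pointer over mark. Shaft and ring turn stiffly together (0.08 N m). The knob must match within 10 degrees.
- shaft (a joint): How far the shaft is pushed down, m: 0 at rest, 0.006 fully down (a sprung push switch that springs back; it starts to move at about 4 N, and is fully down at about 10 N).
- hearing_case: Blue plastic hearing-aid case, loose, 75 by 55 by 35 mm, origin at the centre of its underside. To be left alone.
- dish: White ceramic dish, loose, 90 mm in diameter, 28 mm high, origin at the centre of its underside. To be left alone.
- mirror: Small round brass pocket mirror, loose, 72 mm in diameter, 8 mm thick, its lid standing open on the +x side to about 82 mm height. Origin at the centre of its underside. To be left alone.
Not all that is in view belongs to the job. There is more than one size of the knob; the job needs the middle-sized.

How it is judged:
By the outcome, as a careful person would: the job done as asked, in the order asked, and still so for the second after the job is handed in, while the arm keeps its last pose, push and grip.
It also fails if it takes over 38 s, if anything falls off the work surface, if the arm or the gripper's body presses on something with over 40 N, if the wrist force passes 120 N, or if a joint passes its speed limit or range.

## Working session

There is one attempt and no reset: what is moved stays moved. The work goes in short steps, Python scripts to look and compute and a tool call to move; the robot and the scene stay as the last step left them, time stands still between calls to the robot, and variables do not carry over. Pictures are saved under pics/ and viewed, at most 10 in all, crops included, and the job is handed in when it is done.

Besides the shell and the picture viewer there is one more tool, called after "Call:" by a JSON object that holds its "fn" and its "kwargs", one argument or row to a line. arm_command: Moves the arm, as the interface text tells. Its arguments: {"type":"object","properties":{"commands":{"type":"array","items":{"type":"array","items":{"type":"array","items":{"type":"number"}}}}},"required":["commands"]}

```bash
mkdir -p pics; ls; cat > h.py <<'E'
import numpy as np,cv2
from scipy.spatial.transform import Rotation as R
from workcell import get_state,snapshot,close_job
def rot(o):
    o=np.asarray(o,float)
    return o if o.shape==(3,3) else (R.from_rotvec(o).as_matrix() if o.size==3 else R.from_quat(o).as_matrix())
def ray(s,u,v):
    d=np.linalg.inv(s["K"])@[u,v,1]; d=rot(s["orientation"])@[d[0],-d[1],-d[2]]
    return np.array(s["origin"]),d/np.linalg.norm(d)
def onz(s,u,v,z):
    o,d=ray(s,u,v); return o+d*(z-o[2])/d[2]
def proj(s,p):
    c=rot(s["orientation"]).T@(np.asarray(p)-s["origin"]); q=np.array(s["K"])@[c[0],-c[1],-c[2]]; return q[:2]/q[2]
def tri(rs):
    A=0;b=0
    for o,d in rs:
        P=np.eye(3)-np.outer(d,d); A=A+P; b=b+P@o
    return np.linalg.solve(A,b)
def save(n,im): cv2.imwrite(f"pics/{n}.png",cv2.cvtColor(im,cv2.COLOR_RGB2BGR))
E
python3 - <<'E'
from h import *
import pickle
S={n:snapshot(n) for n in("scene","top","wrist")}
pickle.dump(S,open("s0.pkl","wb"))
for n,s in S.items(): print(n,{k:np.round(v,3).tolist() for k,v in s.items() if k!="img"})
save("a",np.vstack([cv2.resize(S["top"]["img"],(800,500))]))
save("b",S["scene"]["img"])
print(get_state())
E
```

```text
pics
scene {'K': [[438.848, 0.0, 317.334], [0.0, 438.848, 199.261], [0.0, 0.0, 1.0]], 'origin': [0.908, -0.543, 0.796], 'orientation': [0.75, 0.231, 0.576]}
top {'K': [[436.781, 0.0, 320.521], [0.0, 436.781, 193.7], [0.0, 0.0, 1.0]], 'origin': [0.341, 0.023, 0.866], 'orientation': [0.166, -0.172, -1.662]}
wrist {'K': [[291.345, 0.0, 319.132], [0.0, 291.345, 204.579], [0.0, 0.0, 1.0]], 'origin': [0.166, 0.633, 0.372], 'orientation': [-0.262, -0.178, 1.19]}
{'time': 0.15, 'qpos': array([-1.2410201 ,  0.46822944, -0.01163211,  1.60339153,  0.00599789,
        1.07139954, -0.05630823]), 'dq': array([-0.00021174, -0.00136149, -0.00070707, -0.00237861, -0.00069463,
       -0.00076834,  0.00026087]), 'effort': array([ 8.72708970e-04, -5.32790673e+01,  2.15423101e-02, -2.51550168e+01,
        1.13478187e-02,  5.55893406e-03,  1.97829252e-05]), 'position': array([0.23664899, 0.60504559, 0.3031302 ]), 'eef_rot': array([-5.82214067e-01, -3.08699926e+00,  2.17201925e-03]), 'force': array([ 0.89448858, -0.3418107 , -0.03318881]), 'ft_torque': array([-0.04996783,  0.04233301,  0.01049361]), 'finger_force': 0.0, 'grip_width': 0.08549644030019747}
```

View pics/a.png

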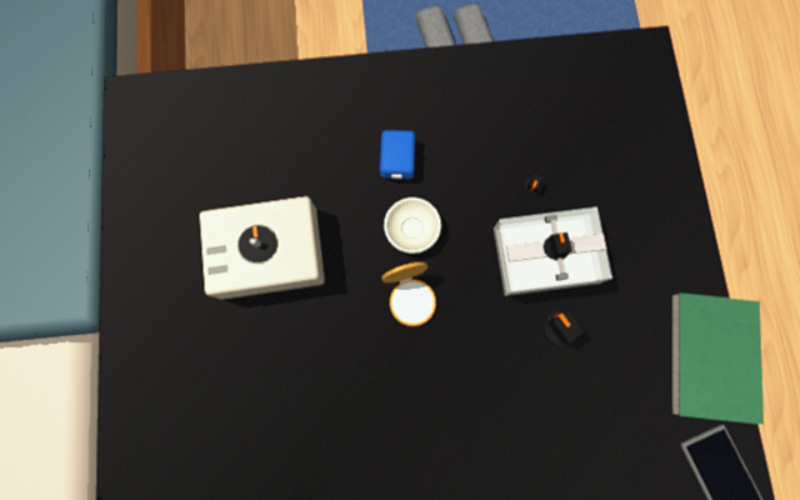

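View pics/b.png

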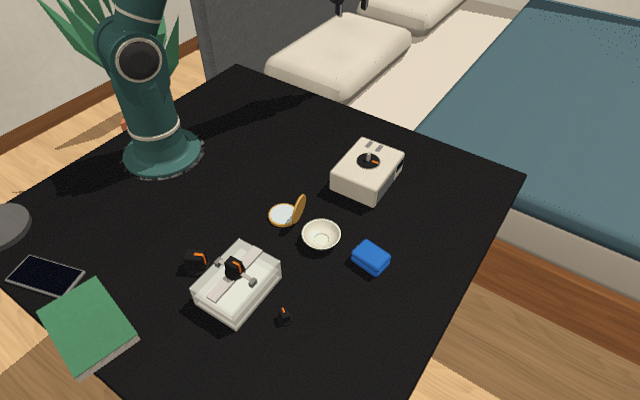

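Three knobs (top view, 800 px wide): small at (535,184), one in the clip at (560,245), big at (567,328). The one in the clip is the middle size and is parked in the clip, so it is the one meant. I'll confirm with a crop and measure.

```bash
python3 - <<'E'
from h import *
import pickle
S=pickle.load(open("s0.pkl","rb"))
t=S["top"]["img"];c=S["scene"]["img"]
f=lambda im,x,y,w,h,s:cv2.resize(im[y:y+h,x:x+w],(w*s,h*s),interpolation=cv2.INTER_CUBIC)
save("c",np.vstack([np.hstack([f(t,395,130,100,75*2,4)[:300*2],f(c,170,220,100,150,4)])]))
def blobs(n):
    s=S[n]; hsv=cv2.cvtColor(s["img"],cv2.COLOR_RGB2HSV)
    m=cv2.inRange(hsv,(5,160,120),(20,255,255))
    k,l,st,ce=cv2.connectedComponentsWithStats(m)
    for i in range(1,k):
        if 4<=st[i,4]<300:
            p=np.argwhere(l==i)[:,::-1]
            w=np.array(s["img"])[0:1]
            (_,_),(a,b),g=cv2.minAreaRect(p.astype(np.float32))
            d=np.array(cv2.fitLine(p.astype(np.float32),cv2.DIST_L2,0,.01,.01)).ravel()[:2]
            q=(p-ce[i])@d
            print(n,ce[i].round(1),st[i],"ends",(ce[i]+d*q.min()).round(1),(ce[i]+d*q.max()).round(1))
blobs("top");blobs("scene")
E
```

```text
top [427.5 146.7] [426 144   4   7  18] ends [425.9 149.9] [428.9 143.9]
top [203.7 185.1] [202 181   5   9  33] ends [203.2 181. ] [204.1 189.1]
top [449.2 189.9] [447 187   5   7  26] ends [448.1 186.6] [450.3 193.2]
top [322.3 214.7] [306 210  35  14 143] ends [305.1 220.2] [339.4 209.2]
top [335.2 216.5] [331 215   8   4  12] ends [331.1 218.2] [338.1 215.3]
top [318.1 221.6] [312 219  12   5  20] ends [312.2 223.6] [322.7 220.1]
top [331. 224.] [329 224   5   1   5] ends [329. 224.] [333. 224.]
top [330.9 247.3] [312 226  37  35 121] ends [312.8 250.9] [349.1 243.7]
top [451.1 255.7] [445 251  12  11  53] ends [446.9 250.5] [455.2 260.8]
scene [123.3 126.1] [121 123   5   8  26] ends [122.7 123.1] [124.1 130. ]
scene [374.7 161.6] [372 160   7   4  15] ends [371.8 160.4] [378. 163.]
scene [293.8 212.6] [268 195  38  32 217] ends [276.2 227.9] [308.4 199.9]
scene [495.3 240.5] [494 239   4   5  11] ends [494.5 242.8] [495.8 238.9]
scene [520.6 253.1] [499 241  44  25 165] ends [498.3 242.4] [541.1 263. ]
scene [497.4 246.1] [491 243  12   8  27] ends [491.4 243.8] [502.7 248.1]
s
[... 4378 characters left out ...]
s [608.  325.1] [617.9 327.4]
scene [622.  328.8] [621 327   3   4   5] ends [621.1 326.9] [622.7 330.2]
scene [619.3 330.8] [619 329   2   4   6] ends [618.9 329. ] [619.6 332.1]
scene [619.2 337.7] [607 331  24  14  62] ends [608.1 331.8] [629.5 343.1]
scene [626.6 333.7] [622 332   9   6  19] ends [622.5 331.8] [630.7 335.5]
scene [634.5 337.6] [633 336   4   4   8] ends [633.1 336.8] [636.2 338.6]
scene [634.  345.5] [630 342   9   8  24] ends [631.  343.5] [637.9 348.1]
scene [625.6 357.2] [624 356   4   3   5] ends [624. 356.] [626.9 358.1]
scene [630.  359.5] [629 359   3   2   4] ends [629.1 358.9] [630.9 360.1]
scene [636.2 362. ] [635 361   3   3   4] ends [635. 361.] [637.2 362.8]
```

View pics/c.png

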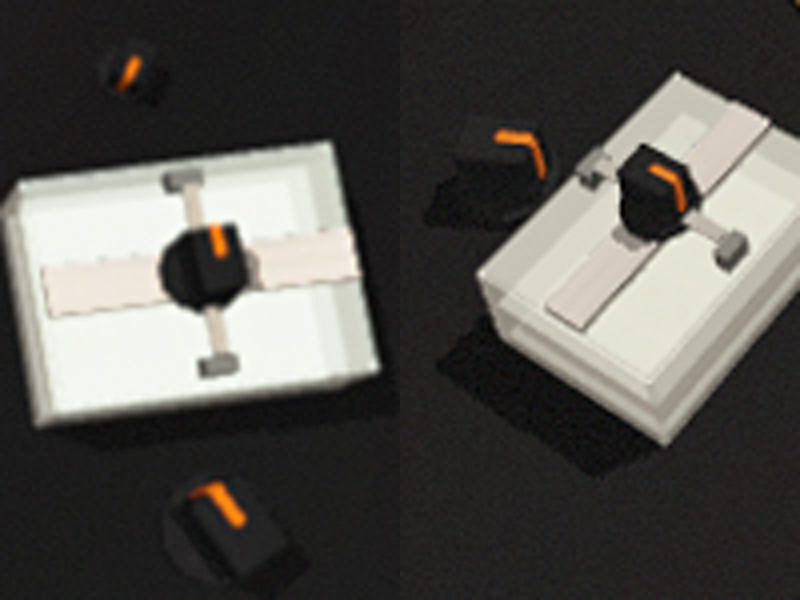

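The crop confirms it: the clip knob at top (450,194) sits mid-size between the small and big ones. Its pointer runs from (450,193.7) to (448.2,186.3) in top; in scene its top part runs from (232.5,262) to (238.7,265).

```bash
python3 - <<'E'
from h import *
import pickle
S=pickle.load(open("s0.pkl","rb"));T=S["top"];C=S["scene"]
p=lambda *a:print(*[np.round(x,4) if not isinstance(x,str) else x for x in a])
r=lambda s,u,v:ray(s,u,v)
p("ptr inner",tri([r(T,450,193.7),r(C,232.5,262)]),"outer",tri([r(T,448.2,186.5),r(C,238.7,265)]))
a,b=onz(T,450.2,193.7,.102),onz(T,448.1,186.5,.102);p("top@.102",a,b,np.degrees(np.arctan2(*(b-a)[1::-1])))
# hinge blocks of clip
for z in(.07,.08): 
  a,b=onz(T,395+218/4,130+365/4,z),onz(T,395+183/4,130+180/4,z);p("hinges",a,b,(a+b)/2,np.degrees(np.arctan2(*(b-a)[1::-1])))
p("mark",onz(T,203.2,180.6,.074),onz(T,204.1,189.5,.074),tri([r(T,203.7,185.1),r(C,374.7,161.6)]))
for n,(x,y,w,h) in {"top":(160,150,100,90),"scene":(320,125,90,85)}.items():
    s=S[n];im=s["img"][y:y+h,x:x+w].astype(int)
    m=((im.max(2)<70)).astype(np.uint8)
    c=max(cv2.findContours(m,0,1)[0],key=lambda c:cv2.contourArea(c) if abs(cv2.boundingRect(c)[0]+cv2.boundingRect(c)[2]/2-w/2)<20 and cv2.boundingRect(c)[2]<50 else 0)
    e=cv2.fitEllipse(cv2.convexHull(c));print(n,e,e[0][0]+x,e[0][1]+y)
    p("ring ctr",onz(s,e[0][0]+x,e[0][1]+y,.074))
f=lambda im,x,y,w,h,s:cv2.resize(im[y:y+h,x:x+w],(w*s,h*s),interpolation=cv2.INTER_CUBIC)
save("d",np.hstack([f(T["img"],180,165,50,60,8),f(C["img"],343,130,50,60,8)]))
print(rot(get_state()["eef_rot"]).round(3))
E
```

```text
ptr inner [ 0.4837 -0.2179  0.0992] outer [ 0.4976 -0.2165  0.0987]
top@.102 [ 0.4825 -0.2181  0.102 ] [ 0.4959 -0.2165  0.102 ] 6.9272
hinges [ 0.4373 -0.2187  0.07  ] [ 0.5257 -0.2163  0.07  ] [ 0.4815 -0.2175  0.07  ] 1.5312
hinges [ 0.4361 -0.2156  0.08  ] [ 0.5234 -0.2133  0.08  ] [ 0.4797 -0.2145  0.08  ] 1.5312
mark [0.5581 0.228  0.074 ] [0.5409 0.2271 0.074 ] [0.5506 0.2287 0.0728]
top ((45.95817184448242, 44.82783889770508), (27.500022888183594, 29.597639083862305), 82.25904846191406) 205.95817184448242 194.82783889770508
ring ctr [0.5304 0.224  0.074 ]
scene ((41.60256576538086, 43.15648651123047), (98.74592590332031, 158.1107635498047), 92.61080169677734) 361.60256576538086 168.15648651123047
ring ctr [0.5375 0.1885 0.074 ]
[[-0.931  0.364 -0.   ]
 [ 0.364  0.931 -0.001]
 [-0.    -0.001 -1.   ]]
```

View pics/d.png

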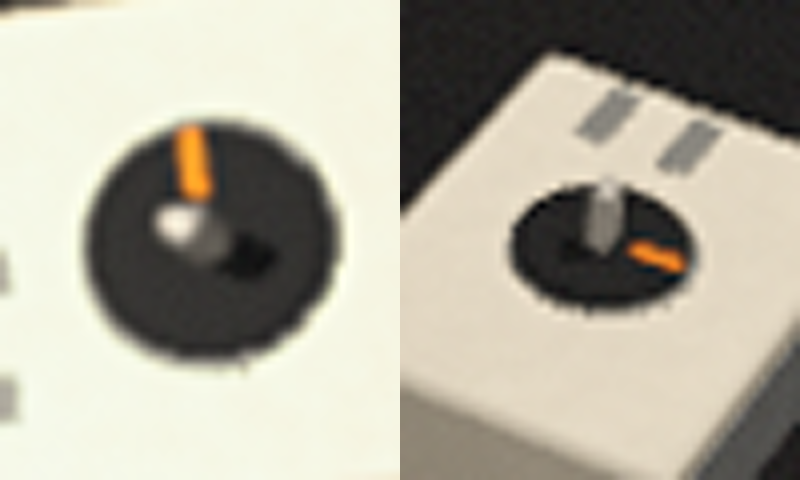

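Radio dial ring at top (206,195), mark at (204,185); shaft near (0.530, 0.224). Knob near (0.481, -0.217), pointer ~7°. I'll head above the knob.

Call:
{"fn": "arm_command", "kwargs": {
  "commands": [
    [[-6,-7.7,0.6,0,0,-4,-1],[-11.5,-14.7,1.2,0,0,-7,-1],[-17,-21.7,2,0,0,-10,-1],[-22,-28.7,2.6,0,0,-13,-1],[-27.5,-35.4,3.2,0,0,-16,-1],[-32.5,-42,4,0,0,-18,-1],[-37.5,-48.5,4.5,0,0,-20,-1],[-42.5,-55,5,0,0,-23,-1],[-47.5,-61.3,5.6,0,0,-26,-1],[-52.6,-67.7,6.3,0,0,-28.3,-1]]
  ]
}}

```text
time: 1.4
position: [0.4131, 0.0055, 0.2587]
eef_rot: [-0.193, 3.135, 0.001]
force: [0.4, 1.5, 0.1]
grip_width: 0.0854
finger_force: 0.0
```

Call:
{"fn": "arm_command", "kwargs": {
  "commands": [
    [[0,0,0,0,0,0,-1],[0,0,0,0,0,0,-1]]
  ]
}}

```text
time: 1.65
position: [0.4126, 0.0077, 0.2584]
eef_rot: [0.189, -3.135, -0.0]
force: [0.2, 0.3, 0.2]
grip_width: 0.0855
finger_force: 0.0
```

```bash
cat > mv.py <<'E'
from h import *
def mv(p,yaw=None):  # tool shift cm + turn to reach tcp p with tool-y azimuth yaw(deg), tool down
    s=get_state();M=rot(s["eef_rot"]);y=np.degrees(np.arctan2(M[1,1],M[0,1]))
    print("t",s["time"],"pos",s["position"].round(4),"yaw",y.round(2),"tilt",M[:,2].round(4),"q7",s["qpos"][6].round(2))
    print("shift cm",((M.T@(np.array(p)-s["position"]))*100).round(2), "az", None if yaw is None else round(y-yaw,2))
E
python3 -c "
from mv import *
mv([.481,-.217,.24],96.9)"
```

```text
t 1.65 pos [0.4126 0.0077 0.2584] yaw 96.91 tilt [-5.e-04  3.e-04 -1.e+00] q7 1.65
shift cm [ -4.08 -23.13   1.83] az 0.01
```

Call:
{"fn": "arm_command", "kwargs": {
  "commands": [
    [[-1,-5.7,0.4,0,0,0,-1],[-2,-11.4,0.9,0,0,0,-1],[-3,-17.2,1.4,0,0,0,-1],[-4.1,-23.1,1.8,0,0,0,-1],[-4.1,-23.1,1.8,0,0,0,-1],[-4.1,-23.1,1.8,0,0,0,-1]]
  ]
}}

```text
time: 2.4
position: [0.4816, -0.215, 0.24]
eef_rot: [0.194, -3.135, -0.002]
force: [-0.9, -0.2, -0.1]
grip_width: 0.0854
finger_force: 0.0
```

```bash
python3 - <<'E'
from mv import *
import pickle
s=snapshot("wrist");pickle.dump(s,open("w1.pkl","wb"));save("w1",s["img"])
mv([.481,-.217,.24],96.9)
print(proj(s,[.481,-.217,.102]),proj(s,[.496,-.2155,.102]),s["origin"],rot(s["orientation"]).round(3).tolist())
E
```

```text
t 2.45 pos [ 0.4816 -0.2146  0.2402] yaw 97.12 tilt [-7.0e-04  1.5e-03 -1.0e+00] q7 2.24
shift cm [ 0.09 -0.24  0.02] az 0.22
[315.19807218 219.18547249] [314.78282195 237.5777694 ] [ 0.40609539 -0.22387185  0.30936746] [[-0.125, -0.949, -0.291], [0.992, -0.118, -0.039], [0.002, -0.293, 0.956]]
```

View pics/w1.png

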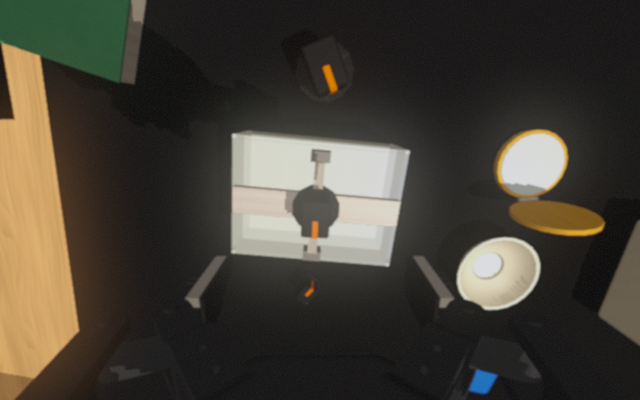

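Wrist view: knob pointer from (315,221) to (315,238), matching the projected estimate closely; leaves run up and down, fingers straddle left/right. I'll fine-check its axis and height using two views.

```bash
python3 - <<'E'
from mv import *
import pickle
s=pickle.load(open("w1.pkl","rb"));S=pickle.load(open("s0.pkl","rb"))
x,y,w,h=300,205,32,45
m=cv2.inRange(cv2.cvtColor(s["img"][y:y+h,x:x+w],cv2.COLOR_RGB2HSV),(5,150,100),(20,255,255))
p=np.argwhere(m)[:,::-1].astype(float)+[x,y]
for v in range(int(p[:,1].min()),int(p[:,1].max())+1):
    q=p[p[:,1]==v][:,0];print(v,q.mean(),len(q),end="; ")
d=cv2.fitLine(p.astype(np.float32),cv2.DIST_L2,0,.01,.01).ravel()
f=lambda v:d[2]+d[0]/d[1]*(v-d[3])
v0,v1=p[:,1].min()-.5,p[:,1].max()+.5
for z in(.099,.102):
  a,b=onz(s,f(v0),v0,z),onz(s,f(v1),v1,z)
  print(z,a.round(4),b.round(4),np.degrees(np.arctan2(*(b-a)[1::-1])))
print("tri outer(top,wrist)",tri([ray(S["top"],448.1,186.3),ray(s,f(v1),v1)]).round(4),"inner",tri([ray(S["top"],450.2,193.7),ray(s,f(v0),v0)]).round(4))
E
```

```text
221 314.5 4; 222 314.5 6; 223 314.5 6; 224 314.5 6; 225 314.5 6; 226 314.5 6; 227 314.5 6; 228 314.5 6; 229 314.5 6; 230 314.5 6; 231 314.5 6; 232 314.5 6; 233 314.5 6; 234 314.5 6; 235 314.5 6; 236 314.5 6; 237 314.0 5; 0.099 [ 0.4832 -0.2173  0.099 ] [ 0.4973 -0.2157  0.099 ] 6.351870700036562
0.102 [ 0.4821 -0.2174  0.102 ] [ 0.496  -0.2158  0.102 ] 6.351870700036535
tri outer(top,wrist) [ 0.4958 -0.216   0.103 ] inner [ 0.482  -0.2175  0.1032]
```

```bash
python3 -c "
from mv import *
mv([.481,-.2175,.150],96.4)"
```

```text
t 2.45 pos [ 0.4816 -0.2146  0.2402] yaw 97.12 tilt [-7.0e-04  1.5e-03 -1.0e+00] q7 2.24
shift cm [ 0.09 -0.3   9.02] az 0.72
```

Call:
{"fn": "arm_command", "kwargs": {
  "commands": [
    [[0,-0.3,3,0,0,0.7,-1],[0,-0.3,6,0,0,0.7,-1],[0,-0.3,7.5,0,0,0.7,-1],[0,-0.3,7.5,0,0,0.7,-1],[0,-0.3,7.5,0,0,0.7,-1]]
  ]
}}

```text
time: 3.08
position: [0.4825, -0.2198, 0.1665]
eef_rot: [-0.172, 3.135, -0.001]
force: [-1.2, 0.3, 0.5]
grip_width: 0.0855
finger_force: 0.0
```

```bash
python3 -c "
from mv import *
mv([.481,-.2175,.150],96.4);print(get_state()['force'])"
```

```text
t 3.075 pos [ 0.4825 -0.2198  0.1665] yaw 96.27 tilt [ 1.7e-03 -3.0e-04 -1.0e+00] q7 2.3
shift cm [0.13 0.24 1.65] az -0.13
[-1.23566089  0.27458246  0.47735902]
```

Call:
{"fn": "arm_command", "kwargs": {
  "commands": [
    [[0.1,0.2,1.0,0,0,0,-1],[0.1,0.2,1.65,0,0,0,-1],[0.1,0.2,1.65,0,0,0,-0.6],[0.1,0.2,1.65,0,0,0,-0.2],[0.1,0.2,1.65,0,0,0,0.2]]
  ]
}}

```text
time: 3.7
position: [0.4807, -0.2182, 0.1492]
eef_rot: [-0.171, 3.137, -0.0]
force: [-0.4, 1.4, 0.5]
grip_width: 0.0351
finger_force: 0.0
```

```bash
python3 -c "
from mv import *
mv([.481,-.2175,.150],96.4);print(get_state()['force'],get_state()['grip_width'])"
```

```text
t 3.7 pos [ 0.4807 -0.2182  0.1492] yaw 96.23 tilt [ 4.e-04 -1.e-04 -1.e+00] q7 2.31
shift cm [-0.03  0.07 -0.08] az -0.17
[-0.44459726  1.44403965  0.50967103] 0.03514058846806578
```

Call:
{"fn": "arm_command", "kwargs": {
  "commands": [
    [[0,0,0,0,0,0,1],[0,0,0,0,0,0,1],[0,0,0,0,0,0,1],[0,0,0,0,0,0,1]]
  ]
}}

```text
time: 4.2
position: [0.4809, -0.2182, 0.1494]
eef_rot: [-0.171, 3.136, -0.0]
force: [-0.8, 0.3, 5.4]
grip_width: 0.021
finger_force: 58.5
```

Call:
{"fn": "arm_command", "kwargs": {
  "commands": [
    [[0,0,-0.3,0,0,0,1],[0,0,-0.6,0,0,0,1],[0,0,-1,0,0,0,1],[0,0,-2,0,0,0,1],[0,0,-4,0,0,0,1],[0,0,-7,0,0,0,1],[0,0,-9,0,0,0,1],[0,0,-9,0,0,0,1]]
  ]
}}

```text
time: 5.2
position: [0.4816, -0.2183, 0.2414]
eef_rot: [-0.171, 3.132, -0.001]
force: [0.0, -0.3, -0.5]
grip_width: 0.0204
finger_force: 59.5
```

```bash
python3 - <<'E'
from mv import *
import pickle
s=snapshot("wrist");pickle.dump(s,open("w2.pkl","wb"))
f=lambda im,x,y,w,h,k:cv2.resize(im[y:y+h,x:x+w],(w*k,h*k),interpolation=cv2.INTER_CUBIC)
save("w2",f(s["img"],230,150,180,150,4))
t=snapshot("scene");pickle.dump(t,open("c2.pkl","wb"))
mv([.530,.224,.239],95)
E
```

```text
t 5.3 pos [ 0.4805 -0.2178  0.2392] yaw 96.25 tilt [ 3.e-04  5.e-04 -1.e+00] q7 2.24
shift cm [-9.730e+00  4.337e+01  4.000e-02] az 1.25
```

View pics/w2.png

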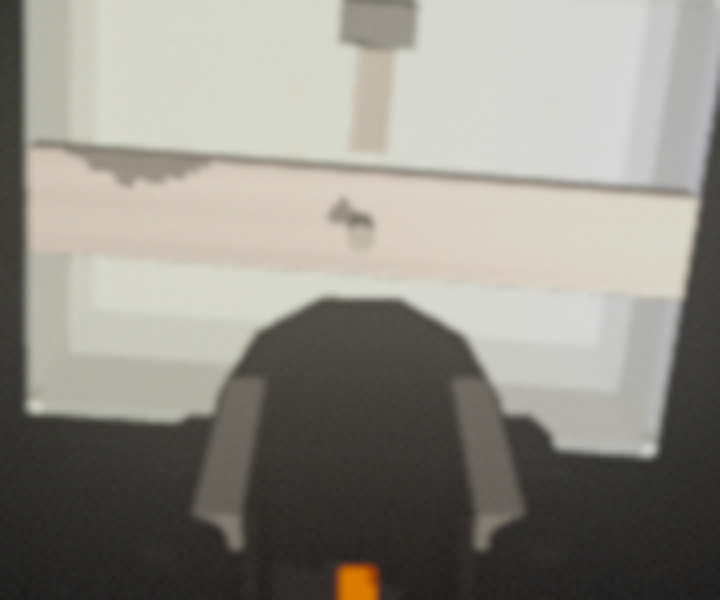

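Knob is out of the clip, held squarely between the pads; pointer at wrist px (319,291+). Going to near the radio, stopping 25 mm beyond the shaft so the wrist camera sees it.

Call:
{"fn": "arm_command", "kwargs": {
  "commands": [
    [[-1.3,4.5,0,0,0,0,1],[-2.7,9.5,0,0,0,0,1],[-4.1,14.5,0,0,0,0,1],[-5.5,19.5,0,0,0,0,1],[-7,24.5,0,0,0,0,1],[-8.4,29.5,0,0,0,0.5,1],[-9.8,34.5,0,0,0,1,1],[-11.2,39.5,0,0,0,1.3,1],[-12.2,43.1,0,0,0,1.3,1],[-12.2,43.1,0,0,0,1.3,1]]
  ]
}}

```text
time: 6.55
position: [0.554, 0.2275, 0.2374]
eef_rot: [0.145, -3.136, -0.0]
force: [-1.1, -0.0, -0.4]
grip_width: 0.0212
finger_force: 59.4
```

Call:
{"fn": "arm_command", "kwargs": {
  "commands": [
    [[0,0,0,0,0,0,1],[0,0,0,0,0,0,1],[0,0,0,0,0,0,1]]
  ]
}}

```text
time: 6.92
position: [0.5552, 0.2224, 0.2391]
eef_rot: [0.132, -3.139, 0.0]
force: [-0.0, 0.4, 0.1]
grip_width: 0.021
finger_force: 59.4
```

```bash
python3 - <<'E'
from mv import *
import pickle
s=snapshot("wrist");pickle.dump(s,open("w3.pkl","wb"))
f=lambda im,x,y,w,h,k:cv2.resize(im[y:y+h,x:x+w],(w*k,h*k),interpolation=cv2.INTER_CUBIC)
save("w3",f(s["img"],230,150,160,200,3))
mv([.555,.224,.24],95)
print("shaft tip pred",proj(s,[.5304,.224,.096]),"ring",proj(s,[.5304,.224,.074]))
E
```

```text
t 6.975 pos [0.5552 0.2227 0.2391] yaw 94.85 tilt [ 0. -0. -1.] q7 1.37
shift cm [ 0.01  0.13 -0.09] az -0.15
shaft tip pred [322.97683242 186.98817978] ring [322.62318504 180.65257377]
```

View pics/w3.png

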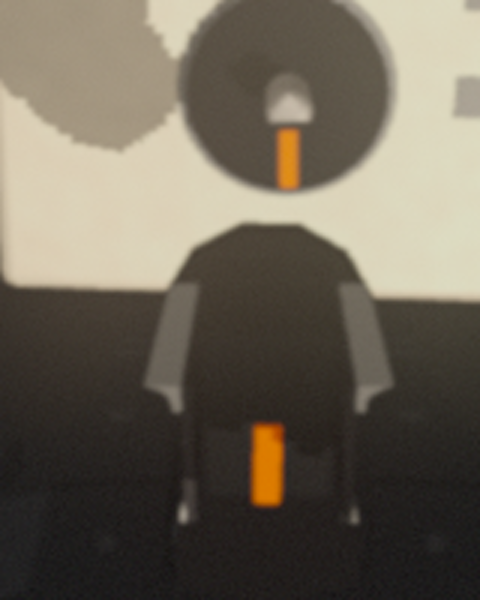

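Wrist view: dial mark at px about (326,193–212), shaft tip about (326,186), flat facing down-image (+x) as the mark; held knob's pointer at (319,291–318). Measuring offsets.

```bash
cat > meas.py <<'E'
from mv import *
import pickle
s=pickle.load(open("w3.pkl","rb"));S=pickle.load(open("s0.pkl","rb"))
def seg(x,y,w,h,z):
    m=cv2.inRange(cv2.cvtColor(s["img"][y:y+h,x:x+w],cv2.COLOR_RGB2HSV),(5,140,90),(22,255,255))
    p=np.argwhere(m)[:,::-1].astype(float)+[x,y]
    d=cv2.fitLine(p.astype(np.float32),cv2.DIST_L2,0,.01,.01).ravel()
    f=lambda v:d[2]+d[0]/d[1]*(v-d[3]); v0,v1=p[:,1].min()-.5,p[:,1].max()+.5
    a,b=onz(s,f(v0),v0,z),onz(s,f(v1),v1,z)
    print((f(v0),v0),(f(v1),v1),a.round(4),b.round(4),"ang",np.degrees(np.arctan2(*(b-a)[1::-1])).round(2)); return (f(v1),v1)
print("mark");seg(300,185,50,32,.074)
tz=get_state()["position"][2]
print("pointer");e=seg(300,285,40,40,tz-.0814+.034)
# ring
x,y,w,h=280,145,90,72
im=s["img"][y:y+h,x:x+w].astype(int)
g=cv2.GaussianBlur(s["img"][y:y+h,x:x+w],(3,3),0).max(2)
m=(((g<130))|((im[...,0]-im[...,2])>60)).astype(np.uint8)
c=max(cv2.findContours(m,0,1)[0],key=cv2.contourArea); 
c=c[(c[:,0,0]>12+0)]
el=cv2.fitEllipse(cv2.convexHull(c));u,v=el[0][0]+x,el[0][1]+y
print("ring",el,u,v,"z.074",onz(s,u,v,.074).round(4))
print("tri ring",tri([ray(s,u,v),ray(S["top"],206.1,194.9)]).round(4))
# shaft tip bright face
b=(im.min(2)>110)&(abs(np.arange(w)[None]+x-326)<9)&(abs(np.arange(h)[:,None]+y-185)<9)
q=np.argwhere(b)[:,::-1]+[x,y]
print("tip",q.mean(0),q.min(0),q.max(0),"z.096",onz(s,*q.mean(0),.096).round(4),"flat edge",onz(s,q[:,0].mean(),q[:,1].max()+.5,.096).round(4))
print("tri tip",tri([ray(s,*q.mean(0)),ray(S["top"],180+180/8,165+225/8)]).round(4))
E
python3 meas.py
```

```text
mark
(np.float64(325.450092553407), np.float64(192.5)) (np.float64(325.5958729230464), np.float64(212.5)) [0.5402 0.2272 0.074 ] [0.5577 0.229  0.074 ] ang 5.69
pointer
(np.float64(319.1305333628916), np.float64(290.5)) (np.float64(318.17836036827794), np.float64(318.5)) [0.5563 0.2233 0.1917] [0.5716 0.2241 0.1917] ang 3.23
ring ((44.504512786865234, 33.95832824707031), (67.41222381591797, 69.12460327148438), 128.7275848388672) 324.50451278686523 178.9583282470703 z.074 [0.5289 0.2254 0.074 ]
tri ring [0.5311 0.2256 0.0671]
tip [326.2890625 185.828125 ] [319 180] [333 190] z.096 [0.5293 0.2264 0.096 ] flat edge [0.5329 0.2267 0.096 ]
tri tip [0.5311 0.2268 0.0875]
```

```bash
python3 -c "
from mv import *
mv([.529,.2258,.185],96.3)"
```

```text
t 6.975 pos [0.5552 0.2227 0.2391] yaw 94.85 tilt [ 0. -0. -1.] q7 1.37
shift cm [2.58 0.53 5.41] az -1.45
```

Call:
{"fn": "arm_command", "kwargs": {
  "commands": [
    [[1.3,0.3,1,0,0,-0.8,1],[2.6,0.5,2,0,0,-1.5,1],[2.6,0.5,3.5,0,0,-1.5,1],[2.6,0.5,5,0,0,-1.5,1],[2.6,0.5,5.4,0,0,-1.5,1],[2.6,0.5,5.4,0,0,-1.5,1],[2.6,0.5,5.4,0,0,-1.5,1],[2.6,0.5,5.4,0,0,-1.5,1]]
  ]
}}

```text
time: 7.98
position: [0.5291, 0.2265, 0.1855]
eef_rot: [-0.176, 3.136, 0.001]
force: [0.0, -0.4, -1.2]
grip_width: 0.021
finger_force: 59.5
```

```bash
python3 - <<'E'
from mv import *
import pickle
f=lambda im,x,y,w,h,k:cv2.resize(im[y:y+h,x:x+w],(w*k,h*k),interpolation=cv2.INTER_CUBIC)
s=snapshot("wrist");t=snapshot("scene")
save("w4",np.hstack([f(s["img"],240,150,160,200,3)[:600,:480],f(t["img"],340,100,53,100,6)[:600]]))
mv([.529,.2258,.185],96.3);print(get_state()["force"])
E
```

```text
t 8.075 pos [0.5289 0.2265 0.1854] yaw 96.44 tilt [ 7.e-04  4.e-04 -1.e+00] q7 1.39
shift cm [ 0.   -0.07  0.04] az 0.14
[ 0.89269282  1.05064469 -0.25347252]
```

View pics/w4.png

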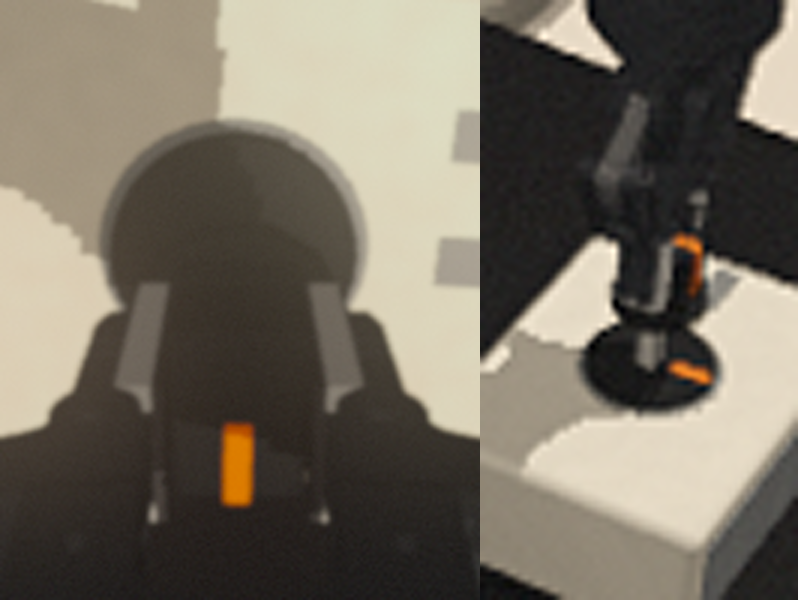

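Knob sits directly above the shaft in both views (scene crop: shaft x≈650, skirt x≈658, consistent with lean). Descending gently to feel.

Call:
{"fn": "arm_command", "kwargs": {
  "commands": [
    [[0,-0.05,0.3,0,0,0,1],[0,-0.05,0.6,0,0,0,1],[0,-0.05,0.8,0,0,0,1],[0,-0.05,1.0,0,0,0,1],[0,-0.05,1.1,0,0,0,1]]
  ]
}}

```text
time: 8.7
position: [0.5288, 0.2259, 0.1738]
eef_rot: [0.176, -3.136, 0.0]
force: [-0.2, -0.3, -0.3]
grip_width: 0.0211
finger_force: 59.5
```

Call:
{"fn": "arm_command", "kwargs": {
  "commands": [
    [[0,0,0.3,0,0,0,1],[0,0,0.6,0,0,0,1],[0,0,0.8,0,0,0,1],[0,0,0.9,0,0,0,1],[0,0,0.9,0,0,0,1]]
  ]
}}

```text
time: 9.32
position: [0.5288, 0.2259, 0.165]
eef_rot: [0.176, -3.137, 0.0]
force: [0.4, -0.7, -0.8]
grip_width: 0.0213
finger_force: 59.5
```

Call:
{"fn": "arm_command", "kwargs": {
  "commands": [
    [[0,0,0.15,0,0,0,1],[0,0,0.3,0,0,0,1],[0,0,0.45,0,0,0,1],[0,0,0.45,0,0,0,1]]
  ]
}}

```text
time: 9.82
position: [0.529, 0.226, 0.1609]
eef_rot: [-0.176, 3.136, 0.001]
force: [-1.1, -0.6, 5.3]
grip_width: 0.0209
finger_force: 60.1
```

Contact at the spring, as expected. Press on.

Call:
{"fn": "arm_command", "kwargs": {
  "commands": [
    [[0,0,0.15,0,0,0,1],[0,0,0.3,0,0,0,1],[0,0,0.4,0,0,0,1],[0,0,0.4,0,0,0,1]]
  ]
}}

```text
time: 10.32
position: [0.529, 0.226, 0.1573]
eef_rot: [-0.176, 3.136, 0.001]
force: [-3.1, -0.7, 8.9]
grip_width: 0.0206
finger_force: 60.6
```

Call:
{"fn": "arm_command", "kwargs": {
  "commands": [
    [[0,0,0.15,0,0,0,1],[0,0,0.3,0,0,0,1],[0,0,0.3,0,0,0,1]]
  ]
}}

```text
time: 10.7
position: [0.5293, 0.226, 0.1567]
eef_rot: [-0.176, 3.136, 0.002]
force: [-8.2, -3.4, 27.1]
grip_width: 0.021
finger_force: 63.2
```

Call:
{"fn": "arm_command", "kwargs": {
  "commands": [
    [[0,0,-0.05,0,0,0,1],[0,0,-0.05,0,0,0,1],[0,0,-0.05,0,0,0,1],[0,0,-0.05,0,0,0,1]]
  ]
}}

```text
time: 11.2
position: [0.5292, 0.226, 0.1568]
eef_rot: [-0.176, 3.136, 0.002]
force: [-6.5, -3.6, 23.2]
grip_width: 0.0208
finger_force: 62.5
```

```bash
python3 - <<'E'
from mv import *
f=lambda im,x,y,w,h,k:cv2.resize(im[y:y+h,x:x+w],(w*k,h*k),interpolation=cv2.INTER_CUBIC)
s=snapshot("wrist");t=snapshot("scene")
save("w5",np.hstack([f(s["img"],240,150,160,200,3),f(t["img"],340,100,53,100,6)]))
print(get_state()["force"],get_state()["position"])
E
```

```text
[-7.52534128 -3.0304808  23.31289146] [0.52922646 0.22600831 0.15679078]
```

View pics/w5.png

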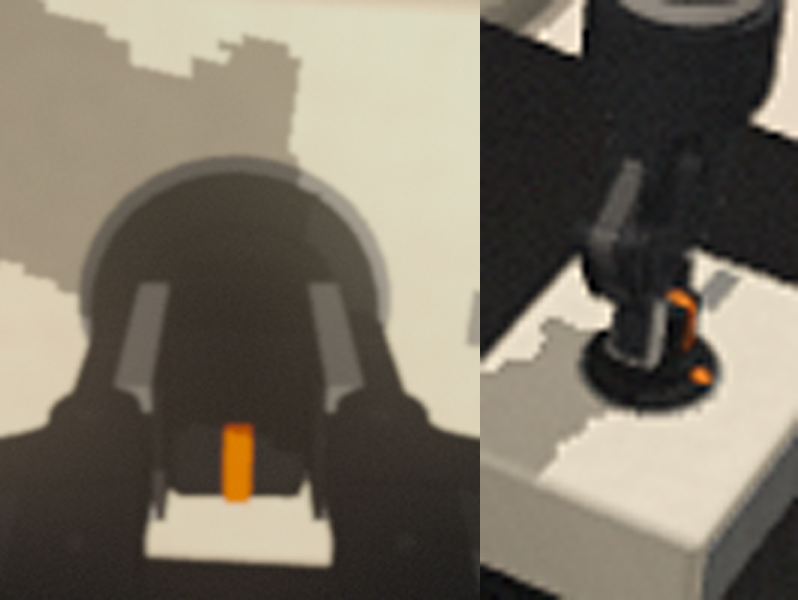

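The picture shows the knob down on the dial ring, with its pointer in line with the mark at scene crop (703,376). The push is steady at 23 N, against the stop, and the gripper is still holding. Handing in.

```bash
python3 -c "
from workcell import close_job
print(close_job())"
```

```text
the job is handed in; nothing more can be done
None
```

I pulled the middle-sized knob out of the clip, fitted it on the D-shaft with its pointer over the mark, and handed the job in at about 11 s, with the gripper still holding it pressed against the stop at about 23 N; the verdict was not shown.

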